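Hook the dropped collar out of the sander's guide channel

TASK

A brass spacer collar has slipped down the guide channel on the belt sander's front deck, in under the clear guard. Take the hooked pick from its stand, reach under the guard, drop its toe into the collar's hole and gently drag the collar out of the channel until it lies flat on the yellow band, letting it follow the channel and never forcing it or the pick against the rails, guard or deck; then hang the pick back in its stand as it was. Do not touch the collar with the fingers, and leave everything else on the bench where it is.

Things in the scene. Friction and masses are not known exactly. Their poses are not given: they have to be found in the camera images.
- sander: Belt sander with a cast grey deck in front, fixed. Origin on the bench under the deck; +x runs from the deck's front edge (robot side) to the black belt housing. Deck: x -160 to +100 mm, y -110 to +110, top at z 60 mm. Housing: x 105 to 375 mm, 145 mm high.
- band (a point): Centre of the yellow band painted flat on the deck, 82.5 mm before the sander's origin, in front of the channel's mouth: 55 mm along x, 140 mm along y. Axes as the sander's.
- pivot (a point): Point on the deck (sander axes), in the channel near its closed inner end. Two fixed flat rails, 8 mm high, 23 wide, 29 apart inside, run from it 95 mm towards the band (-x) to the open mouth, but askew: turned about this point by up to 0.25 rad either way. That angle is not measured: feel it by the side force on the pick, or see it. Rails do not yield; 15 N on collar, pick or rails is too much.
- guard (a point): Underside of the rigid clear guard plate, 31 mm above pivot (sander axes; 4 mm thick), standing on the rails on side walls 52 mm apart inside; plate and walls turned with the rails. It covers the channel from 30 mm behind to 35 mm in front of pivot (towards the band); from there to the mouth the channel is open on top. Inner end wall 20 mm behind pivot.
- collar_mid (a point): Centre (half-way up) of the brass collar: outside diameter 25 mm, hole 10 mm, 7 mm high, 20 to 50 g, lying flat on the deck in the channel under the guard, with 2 mm side play to each rail. z axis up.
- pick_grip (a point): Grip point of the pick (about 120 g): middle of its red handle, 16 mm wide in y, 26 in x, 50 tall. 24 mm below is a steel plate 30 x 30 x 4 mm it hangs by; under it a steel shank 8 (x) by 6 mm. z is up along the shank. A 6 mm square foot, its centre 77 mm below this point, runs along +x to 58 mm from the shank axis and ends in the toe.
- pick_toe (a point): Rounded tip (lowest point) of the pick's round toe, 55 mm along +x from and 90 mm below pick_grip. Toe 6 mm thick, reaching 10 mm below the foot's underside; toe tip to top of foot 16 mm. With the tip 11.5 mm above the deck the toe passes over rails and collar and the foot under the guard, about 3.5 mm to spare each.
- stand_rest (a point): Where pick_grip is when the pick hangs in its fixed wooden stand, axes alike. The pick's plate rests on the stand's top, 28 mm below this point, 80 mm above the bench. Shank, foot and toe pass straight down one slot 12 mm wide, from 16 mm behind to 70 mm ahead (x) of this point. Stand: 62 mm wide, x -31 to +85 mm. It may be left or right of the sander.
- glue: Bystander: yellow glue bottle, 60 mm diameter, 170 mm high.
- dish: Bystander: steel bowl, 100 mm across, 30 mm high.
- spare_collar: Bystander: dark steel collar, 25 mm diameter, on the bench.
- strip: Bystander: wood strip 360 x 45 x 18 mm.
- offcut: Bystander: wood block 90 x 60 x 40 mm.
- driver: Bystander: orange screwdriver lying on the bench.
Mind the look-alikes: they are no part of the job. What is shaped like the part that bears pick_grip but turquoise is not meant.

How it is judged:
By the outcome, as a careful person would: the job done as asked, in the order asked, and still so for the second after the job is handed in, with the robot touching nothing.
It also fails if it takes over 66 s, if anything falls off the work surface, if the arm or the gripper's body presses on something with over 40 N, if the wrist force passes 120 N, or if a joint passes its speed limit or range.

ROBOT

A 6-joint arm with a two-finger parallel gripper is mounted at the origin on the work surface. World frame = base frame: x ahead of the robot, y to its left, z up, the work surface at z = 0. Lengths are in m, angles in rad, forces in N, time in s.
With the tool pointing down it reaches from about 0.3 to 0.875 m from the base axis. Payload 6.4 kg.
Tool frame: the origin (TCP) lies between the finger pads; the fingertips stand 22 mm ahead of it and the grasp point (between the pads) lies 3 mm ahead of it (manip.tip_extent is the distance from the TCP to the fingertips, in m); z points along the fingers, y is the line along which they close (so a half turn about z gives the same grasp; the last joint's range is limited). The gripper opens to 88 mm and grips with 3 to 60 N. Pads are 18 mm wide; open, the fingers measure 123 mm over their backs; the gripper's body (75 mm by 187 mm) begins 45 mm behind the grasp point.
Start: joints at [1.074, 0.181, 1.607, -0, 1.354, -0.206], TCP at [0.165, 0.551, 0.261] pointing down, gripper open.
Joint ranges: [-2.99, 2.99], [-0.89, 2.07], [0.3, 2.58], [-1.14, 4.28], [0, 2.63], [-3.12, 3.12]. Speed limits (rad/s): [2.57, 2.57, 3.01, 3.14, 3.14, 3.14].

INTERFACE

Orientations are given as [roll, pitch, yaw] about the fixed x, y, z axes, in that order (R = Rz(yaw) Ry(pitch) Rx(roll)).
In Python, from plant import manip, eyes, trace, mark_of gives the robot as it stands.
- The arm moves only by the shell command python3 -m pendant 'ROWS' [OPENING] [FORCE]. ROWS is JSON, a list that holds one entry, the list of rows, each a list of 4 numbers: the shift along the tool's x, y, z scaled (see below), then the turn about the tool's z scaled (see below). A call has 1 to 8 rows; each row shifts and turns the commanded pose from where the row before left it, along the tool's axes as they then stand; what a row does not reach is not made up. The controller multiplies each number of a shift by 2.5 cm and each number of a turn by 0.15 rad. A row lasts 1/10 s, in which the tool goes at most 50 mm and 8.59 degrees, less where a joint would pass 70% of its speed; a pose out of reach is approached as far as the arm can. A call with a number of a shift or a turn outside -1 to 1 is refused whole. A call with a gripper value outside its range is refused whole. OPENING is the opening, from 0 (shut) to 1 (fully open), set as the call begins (- or left out, the last holds). The fingers move at their own pace and stop on an object; FORCE is the grip in N (left out, the last holds). Time passes only in rows, so rows that do not move let the fingers close. It gives the time, the measured TCP pose, the force, the opening and the grip force at its end, in the units of the state.
- manip.read_state(): the state, without advancing time (a new reading comes with each control period).
- eyes.capture(name): name is "scene" or "top" or "wrist"; returns the picture (480x640x3 uint8, red, green, blue); there is no depth.
- eyes.get_calibration(name): a dict with "fx", "fy", "cx", "cy" (pixels), "k1" (the pictures are not rectified: a ray, as slopes to the right and down, at radius r is drawn at 1 + k1 r^2 times it, then the intrinsics apply), "pose" (4x4, takes a point from camera to world coordinates). Camera axes: x right, y down, z forward; pixel columns grow to the right and rows downward; lengths in m; the calibration is good to about 2 mm. A picture is of the moment at which its call begins: read the wrist's pose just before it. get_calibration takes no time and is no camera call; for the wrist camera it gives the pose at the moment of the call.
- manip.job_done(): hands the job in; it is judged then, once.
Trained networks look in the newest picture that a camera, given by its name, has taken for a name from the list of things; names that differ only in an ending like _2 or _b are one class to them, and where a whole thing is asked for, a point or a joint stands for the part that bears it (a point fixed in the world has none). Each returns a list of dicts, best first, with "confidence" (0 to 1); they miss things now and then, are a little off and sometimes report something else, mostly with a low value. They report only what shows in the picture. A call takes as long as a camera call. They do not tell look-alikes from the thing itself.
- trace(camera, name): "mask" (480x640 bool, what is visible of it).
- mark_of(camera, name): "location" ([x, y, z] in m, in world coordinates, good to about 4 mm: a listed point, or the origin of a listed thing).
The state is a dict: "time_s": time; "q": joint angles; "joint_velocities": joint speeds; "joint_efforts": joint torques, N m; "tool_pos": TCP position; "tool_rot": TCP orientation; "wrist_force": force on the tool from outside, world axes, zero at the start; "moment": the same for the moment, N m; "gripper_width": finger opening in m; "grip_force": force on a finger pad.
Only numpy, scipy, OpenCV 4.12 (cv2) and the standard library are available. Lean on these libraries where they do the work, as an engineer would, in place of code of your own. Each camera call takes 0.05 s, during which the arm holds its last target. There are 200 camera calls.

## Working session

There is one attempt and no reset: what is moved stays moved. The work goes in short steps, Python scripts to look and compute and a shell command to move; the robot and the scene stay as the last step left them, time stands still between calls to the robot, and variables do not carry over. Pictures are saved under pics/ and viewed, at most 14 in all, crops included, and the job is handed in when it is done.

```bash
ls; mkdir -p pics; cat > h.py <<'E'
import numpy as np,cv2
from plant import manip,eyes,trace,mark_of
def cap(n,f=None):
    im=eyes.capture(n)
    if f: cv2.imwrite('pics/'+f,im[:,:,::-1])
    return im
E
python3 - <<'E'
from h import *
for c in ("scene","top"):
    cap(c,c+'.png')
    for n in ["sander","band","pivot","guard","collar_mid","pick_grip","pick_toe","stand_rest"]:
        print(c,n,[(np.round(d["location"],3).tolist(),round(d["confidence"],2)) for d in mark_of(c,n)])
s=manip.read_state();print(s["time_s"],s["tool_rot"],s["wrist_force"],s["gripper_width"])
a=cv2.imread('pics/scene.png');b=cv2.imread('pics/top.png')
E
```

```text
pics
scene sander [([0.654, 0.002, -0.001], 0.67)]
scene band [([0.563, 0.01, 0.06], 0.69), ([0.365, -0.498, -0.003], 0.32)]
scene pivot [([0.497, 0.285, 0.111], 0.64), ([0.707, -0.004, 0.062], 0.6)]
scene guard [([0.71, -0.0, 0.094], 0.69), ([0.499, 0.286, 0.11], 0.61)]
scene collar_mid []
scene pick_grip [([0.409, 0.14, 0.024], 0.75), ([0.497, 0.284, 0.111], 0.72), ([0.746, 0.335, 0.023], 0.67)]
scene pick_toe [([0.496, 0.284, 0.114], 0.67), ([0.784, 0.229, 0.004], 0.6), ([0.325, 0.202, -0.002], 0.53)]
scene stand_rest [([0.495, 0.284, 0.112], 0.78)]
top sander [([0.651, -0.002, 0.004], 0.59)]
top band [([0.565, 0.007, 0.062], 0.64)]
top pivot [([0.704, -0.009, 0.06], 0.76), ([0.547, 0.538, 0.002], 0.33)]
top guard [([0.708, -0.004, 0.092], 0.85), ([0.498, 0.29, 0.108], 0.21)]
top collar_mid [([0.648, -0.0, 0.003], 0.63)]
top pick_grip [([0.745, 0.33, 0.016], 0.6), ([0.407, 0.135, 0.018], 0.58), ([0.496, 0.289, 0.104], 0.56)]
top pick_toe [([0.774, 0.231, 0.003], 0.88), ([0.652, 0.392, -0.001], 0.63)]
top stand_rest [([0.496, 0.286, 0.107], 0.64)]
0.9 [ 3.14154016e+00 -1.58862874e-05  2.85079656e+00] [-0.38669681  0.32197856 -0.64345356] 0.0880936682446782
```

View pics/scene.png

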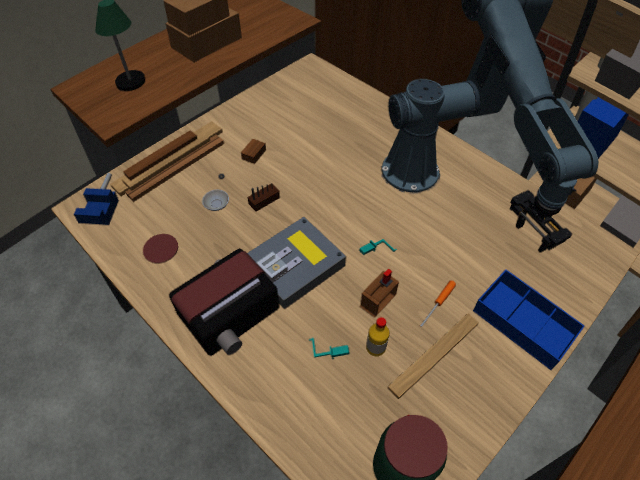

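View pics/top.png

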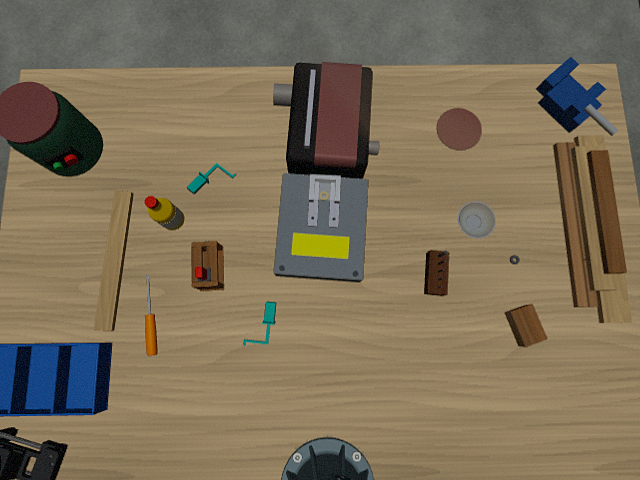

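The pick with the red handle is in the wooden stand (top 200,272; scene 387,275). The turquoise look-alikes lie on the bench (top 210,180 and 265,325) and don't fit. I'll confirm this with an enlarged crop and measure the yaws.

```bash
cat >> h.py <<'E'
def ray(cam,uv,z,cal=None):
    c=cal or eyes.get_calibration(cam);uv=np.atleast_2d(np.array(uv,float))
    d=np.c_[(uv[:,0]-c["cx"])/c["fx"],(uv[:,1]-c["cy"])/c["fy"]];u=d.copy()
    for _ in range(20): u=d/(1+c["k1"]*(u**2).sum(1,keepdims=True))
    T=np.array(c["pose"]);v=np.c_[u,np.ones(len(u))]@T[:3,:3].T
    return T[:3,3]+v*((z-T[2,3])/v[:,2:])
def rect(cam,mask,z):
    ys,xs=np.where(mask);P=ray(cam,np.c_[xs,ys],z)[:,:2]
    return cv2.minAreaRect((P*1000).astype(np.float32))
E
python3 - <<'E'
from h import *
a=cv2.imread('pics/top.png')
c1=cv2.resize(a[170:285,270:375],None,fx=4,fy=4,interpolation=2)
c2=cv2.resize(a[225:305,175:245],None,fx=5,fy=5,interpolation=2)
o=np.zeros((460,800,3),np.uint8);o[:460,:420]=c1;o[:400,430:780]=c2
cv2.imwrite('pics/c.png',o)
hsv=cv2.cvtColor(a,cv2.COLOR_BGR2HSV)
m=cv2.inRange(hsv,(22,150,120),(35,255,255))>0;m[:230]=0;m[:,:285]=0;m[:,360:]=0
print("band",rect("top",m,.06))
m=cv2.inRange(hsv,(0,200,120),(8,255,255))>0;m[:225]=0;m[305:]=0;m[:,:175]=0;m[:,245:]=0
print("handle top",rect("top",m,.133))
c=eyes.get_calibration("top");print(np.round(c["pose"],3),c["fx"])
eyes.capture("top")
for d in trace("top","stand_rest")+trace("top","pick_grip"): print(d["confidence"],d["mask"].sum(),rect("top",d["mask"],.08))
E
```

```text
band ((567.4517211914062, 9.246177673339844), (139.7608642578125, 53.76076889038086), 84.90653228759766)
handle top ((495.8993225097656, 287.8043212890625), (23.331710815429688, 11.369773864746094), 2.10257625579834)
[[-0.014 -0.98   0.197  0.366]
 [-1.     0.013 -0.006  0.029]
 [ 0.003 -0.197 -0.98   1.128]
 [ 0.     0.     0.     1.   ]] 440.1364687624019
0.9 1379 ((517.6949462890625, 281.6532287597656), (121.25045013427734, 76.83334350585938), 2.3599812984466553)
0.89 456 ((371.8567810058594, 141.39292907714844), (53.74151611328125, 117.4629898071289), 59.872657775878906)
0.57 403 ((741.2001342773438, 284.2090148925781), (52.56965637207031, 124.68601989746094), 22.884174346923828)
0.33 1134 ((366.3571472167969, -470.2396545410156), (87.61390686035156, 72.40400695800781), 18.123708724975586)
```

View pics/c.png

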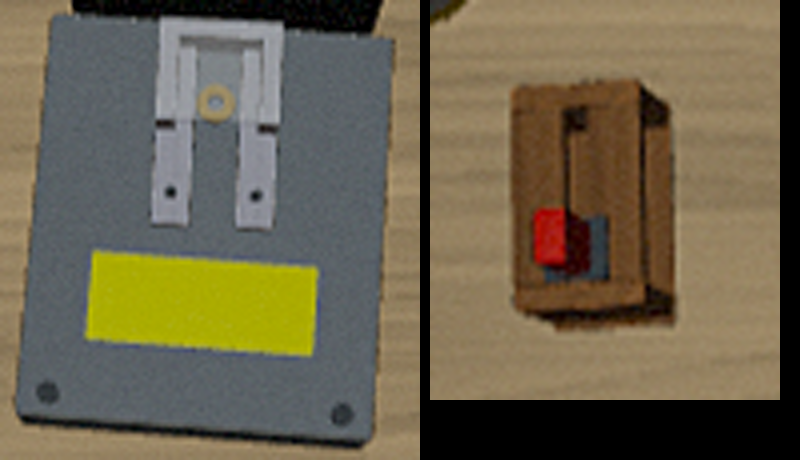

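The crop shows the red handle in the wooden stand at crop (550,237), with the collar under the guard at (215,103). The channel runs roughly parallel to the deck. I'll look from the wrist camera next and turn to the working yaw on the way.

```bash
cat >> h.py <<'E'
from scipy.spatial.transform import Rotation as Ro
def plan(xyz,yaw):
    s=manip.read_state();R=Ro.from_euler('xyz',s["tool_rot"]).as_matrix()
    y=s["tool_rot"][2];dy=(yaw-y+np.pi)%(2*np.pi)-np.pi
    R2=Ro.from_euler('xyz',[np.pi,0,yaw]).as_matrix();d=np.array(xyz)-s["tool_pos"]
    print("t",s["time_s"],"pos",np.round(s["tool_pos"],4),"rot",np.round(s["tool_rot"],4),"F",np.round(s["wrist_force"],2),"w",round(s["gripper_width"],4))
    print("turn units",round(-dy/.15,3),"then shift units",np.round(R2.T@d/.025,3), "| before turn", np.round(R.T@d/.025,3))
E
python3 - <<'E'
from h import *
s=manip.read_state();R=Ro.from_euler('xyz',s["tool_rot"]).as_matrix()
c=np.array(eyes.get_calibration("wrist")["pose"]);print(np.round(R.T@(c[:3,3]-s["tool_pos"]),4));print(np.round(R.T@c[:3,:3],3),eyes.get_calibration("wrist")["fx"])
print(manip.read_state()["q"])
plan([.62,0,.30],np.pi-.05)
plan([.50,.285,.30],np.pi+.04)
E
```

```text
[ 0.0665 -0.0002 -0.1239]
[[ 0.    -0.966 -0.259]
 [ 1.     0.     0.   ]
 [-0.    -0.259  0.966]] 350.63730666360453
[ 1.07370769e+00  1.80816388e-01  1.60697825e+00 -1.37272720e-05
  1.35381725e+00 -2.06270723e-01]
t 1.05 pos [0.1649 0.5509 0.2607] rot [-3.1416  0.      2.8508] F [ 0.48  0.65 -0.06] w 0.0885
turn units -1.605 then shift units [-19.284 -21.098  -1.571] | before turn [-23.76  -15.89   -1.571]
t 1.05 pos [0.1649 0.5509 0.2607] rot [-3.1416  0.      2.8508] F [ 0.48  0.65 -0.06] w 0.0885
turn units -2.205 then shift units [-12.97  -11.163  -1.571] | before turn [-15.892  -6.345  -1.571]
```

```bash
python3 -m pendant '[[[0,0,-0.8,-0.8],[0,0,-0.8,-0.8],[-0.88,-1,0,0],[-0.88,-1,0,0],[-0.88,-1,0,0],[-0.88,-1,0,0],[-0.88,-1,0,0],[-0.88,-1,0,0]]]' 1
python3 -m pendant '[[[-0.88,-1,0,0],[-0.88,-1,0,0],[-0.88,-1,0,0],[-0.88,-1,0,0],[-0.88,-1,0,0],[-0.88,-1,0,0],[-0.88,-1,0,0],[-0.88,-1,0,0]]]'
python3 -m pendant '[[[-0.88,-1,0,0],[-0.88,-1,0,0],[-0.88,-1,0,0],[-0.88,-1,0,0],[-0.88,-1,0,0],[-0.88,-1,0,0],[-0.88,-1,0,0],[0,0,0,0]]]'
python3 - <<'E'
from h import *
plan([.6,0,.3],np.pi-.05)
im=cap("wrist","w1.png")
import json;c=eyes.get_calibration("wrist");json.dump({k:(np.array(v).tolist()) for k,v in c.items()},open("w1.json","w"))
for n in ["sander","band","pivot","guard","collar_mid"]:
    print(n,[(np.round(d["location"],4).tolist(),round(d["confidence"],2)) for d in mark_of("wrist",n)])
E
```

```text
time_s: 1.85
tool_pos: [0.2897, 0.3933, 0.3009]
tool_rot: [3.141, 0.0, 3.091]
wrist_force: [1.4, 1.4, -1.1]
gripper_width: 0.0881
grip_force: 0.0
time_s: 2.65
tool_pos: [0.4554, 0.1845, 0.3009]
tool_rot: [3.141, 0.0, 3.091]
wrist_force: [0.8, 0.2, -0.1]
gripper_width: 0.088
grip_force: 0.0
time_s: 3.45
tool_pos: [0.6012, -0.0002, 0.3002]
tool_rot: [-3.141, 0.0, 3.087]
wrist_force: [-0.5, 0.9, -1.1]
gripper_width: 0.0879
grip_force: 0.0
t 3.45 pos [ 6.012e-01 -2.000e-04  3.002e-01] rot [-3.1406e+00  3.0000e-04  3.0872e+00] F [-0.47  0.9  -1.14] w 0.0879
turn units -0.029 then shift units [0.05  0.006 0.01 ] | before turn [0.05  0.006 0.01 ]
sander [([0.6504, 0.0, 0.0034], 0.92)]
band [([0.5639, 0.0084, 0.0582], 0.77), ([0.6564, 0.3927, 0.0008], 0.23)]
pivot []
guard []
collar_mid [([0.6978, -0.0006, 0.0634], 0.46)]
```

View pics/w1.png

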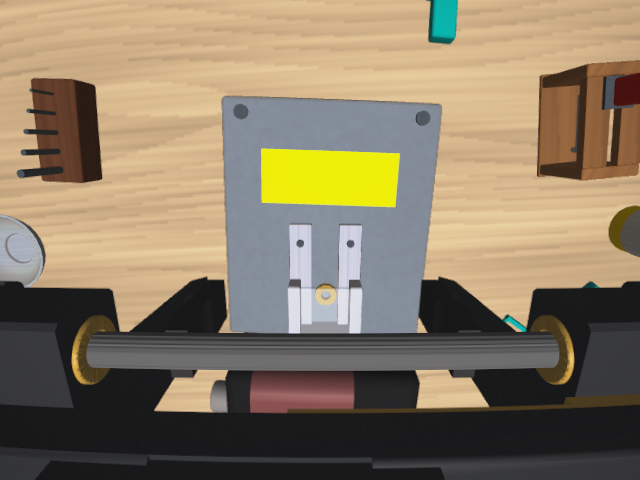

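The wrist view shows the yellow band (330,178), the rails (290–312 and 339–361, rows 225–320), and the collar at (326,295). I'll fit the rail edges, band and collar.

```bash
python3 - <<'E'
from h import *
import json
c=json.load(open("w1.json"));a=cv2.imread("pics/w1.png");g=cv2.cvtColor(a,6).astype(float)
hsv=cv2.cvtColor(a,cv2.COLOR_BGR2HSV)
m=cv2.inRange(hsv,(22,150,120),(35,255,255))>0;m[:140]=0;m[215:]=0;m[:,:250]=0;m[:,410:]=0
ys,xs=np.where(m);P=ray("",np.c_[xs,ys],.06,c)[:,:2]*1000
print("band",cv2.minAreaRect(P.astype(np.float32)))
E=[[],[],[],[]]
for r in list(range(229,239))+list(range(250,278)):
    p=cv2.GaussianBlur(g,(1,5),0)[r]
    for i,(lo,hi,sg) in enumerate([(283,297,1),(304,318,-1),(332,346,1),(354,368,-1)]):
        d=np.diff(p[lo:hi])*sg;d=np.clip(d,0,None);k=d.argmax();w=d[max(k-1,0):k+2]
        if w.sum()>15:E[i].append((lo+max(k-1,0)+.5+(w*np.arange(len(w))).sum()/w.sum(),r))
for i,e in enumerate(E):
    z=.068
    P=ray("",e,z,c)[:,:2]; f=np.polyfit(P[:,0],P[:,1],1)
    print(i,len(e),"slope",f[0].round(4),"y at .62,.70",np.polyval(f,[.62,.70]).round(4),np.std(P[:,1]-np.polyval(f,P[:,0])).round(5))
# mouth row
for col in(300,350):
    p=cv2.GaussianBlur(g,(5,1),0)[215:235,col];d=np.diff(p);r=215.5+d.argmax();print("mouth",ray("",[[col,r]],.068,c))
# collar: brass
m=cv2.inRange(hsv,(10,60,100),(28,255,255));m[:280]=0;m[310:]=0;m[:,:310]=0;m[:,342:]=0
cn=max(cv2.findContours(m,0,1)[0],key=cv2.contourArea);el=cv2.fitEllipse(cn);print(el,ray("",[el[0]],.067,c))
cv2.imwrite("pics/w1c.png",cv2.resize(a[215:335,270:380],None,fx=5,fy=5,interpolation=2))
E
```

```text
band ((565.0665893554688, 10.315074920654297), (140.08004760742188, 54.877906799316406), 85.02252197265625)
0 38 slope -0.0652 y at .62,.70 [-0.0344 -0.0397] 0.00016
1 38 slope -0.0609 y at .62,.70 [-0.0117 -0.0166] 2e-05
2 38 slope -0.0624 y at .62,.70 [0.0182 0.0132] 0.0002
3 38 slope -0.0694 y at .62,.70 [0.0412 0.0357] 0.00016
mouth [[ 0.61073014 -0.02233631  0.068     ]]
mouth [[0.61350254 0.02955546 0.068     ]]
((325.237060546875, 294.00592041015625), (19.24489974975586, 20.52528953552246), 84.5195083618164) [[ 6.9049254e-01 -1.5237888e-04  6.7000000e-02]]
```

View pics/w1c.png

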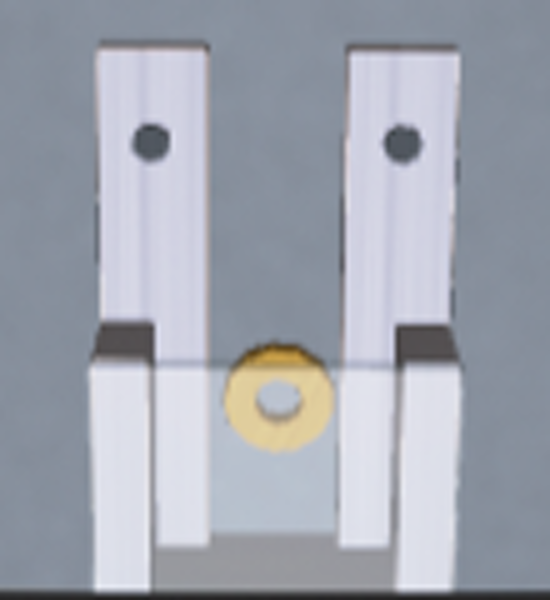

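Channel yaw is about -0.065 rad, with the centreline at y≈0.0033 at x=.62 and -0.0018 at x=.70. The collar's hole is at about (.691, 0.000). Now to the stand.

```bash
python3 - <<'E'
from h import *
plan([.43,.287,.3],np.pi+.04)
E
```

```text
t 3.75 pos [0.5991 0.0042 0.3009] rot [3.1414 0.     3.0921] F [ 0.21 -0.24  1.24] w 0.0882
turn units -0.596 then shift units [ 6.305 11.573  0.036] | before turn [ 7.314 10.964  0.038]
```

```bash
python3 - <<'E'
from h import *
import json
T=np.array(json.load(open("w1.json"))["pose"]);print(T.round(4).tolist())
M=np.eye(4);M[:3,:3]=np.array([[0,-.966,-.259],[1,0,0],[0,-.259,.966]]);M[:3,3]=[.0665,-.0002,-.1239]
t=T@np.linalg.inv(M);print(t[:3,3],Ro.from_matrix(t[:3,:3]).as_euler('xyz'))
E
python3 -m pendant '[[[0,0,0,-0.6],[0.8,1,0,0],[0.8,1,0,0],[0.8,1,0,0],[0.8,1,0,0],[0.8,1,0,0],[0.8,1,0,0],[0.5,1,0,0]]]' 
python3 -m pendant '[[[0.5,1,0,0],[0.4,1,0,0],[0.4,1,0,0],[0.4,1,0,0],[0.1,0.57,0,0],[0,0,0,0],[0,0,0,0],[0,0,0,0]]]' 
python3 - <<'E'
from h import *
import json
c=eyes.get_calibration("wrist");json.dump({k:(np.array(v).tolist()) for k,v in c.items()},open("w2.json","w"))
im=cap("wrist","w2.png")
for n in ["pick_grip","stand_rest","pick_toe"]:
    print(n,[(np.round(d["location"],4).tolist(),round(d["confidence"],2)) for d in mark_of("wrist",n)])
plan([.495,.287,.2],np.pi+.04)
E
```

```text
[[0.0532, 0.9648, 0.2577, 0.5338], [0.9986, -0.0516, -0.0131, 0.0049], [0.0006, 0.258, -0.9661, 0.4241], [0.0, 0.0, 0.0, 1.0]]
[0.60007241 0.00163252 0.30018857] [ 3.14096854e+00 -9.62312344e-04  3.08831924e+00]
time_s: 4.55
tool_pos: [0.4583, 0.1744, 0.3011]
tool_rot: [3.141, 0.001, -3.101]
wrist_force: [-0.2, -0.3, 0.6]
gripper_width: 0.0878
grip_force: 0.0
time_s: 5.35
tool_pos: [0.4113, 0.2844, 0.3007]
tool_rot: [-3.141, 0.0, -3.103]
wrist_force: [-0.4, 0.7, -0.7]
gripper_width: 0.0882
grip_force: 0.0
pick_grip [([0.4942, 0.2881, 0.1087], 0.8), ([0.4102, 0.1364, 0.0218], 0.69)]
stand_rest [([0.4979, 0.2871, 0.1068], 0.9)]
pick_toe [([0.3294, 0.2012, -0.0013], 0.89)]
t 5.55 pos [0.4113 0.2845 0.3007] rot [-3.1415 -0.     -3.1037] F [ 0.31 -0.35 -0.1 ] w 0.0882
turn units -0.014 then shift units [-3.349 -0.033  4.027] | before turn [-3.349 -0.026  4.027]
```

View pics/w2.png

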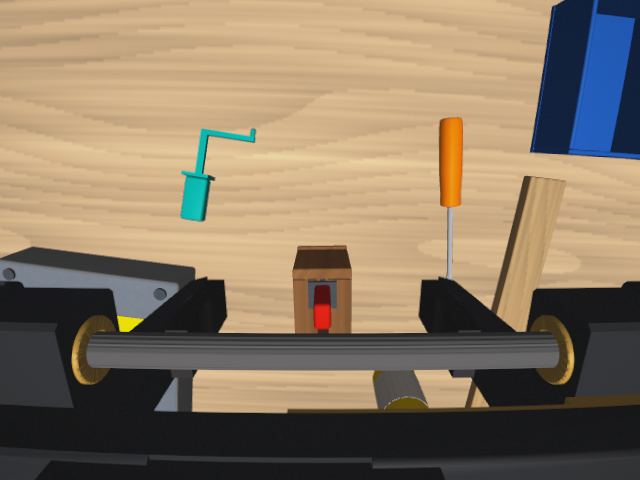

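The handle's top is at wrist px (322,316), lined up with the tool. I'll compute it, then grasp.

```bash
python3 - <<'E'
from h import *
import json
c=json.load(open("w2.json"));a=cv2.imread("pics/w2.png");b=a.astype(int)
m=(b[:,:,2]>185)&(b[:,:,1]<60)&(b[:,:,0]<60);m[:280]=0;m[340:]=0;m[:,:300]=0;m[:,345:]=0
ys,xs=np.where(m);print(xs.min(),xs.max(),ys.min(),ys.max(),rect2:=None)
P=ray("",np.c_[xs,ys],.133,c)[:,:2]*1000;r=cv2.minAreaRect(P.astype(np.float32));print(r)
plan([r[0][0]/1000,r[0][1]/1000,.111],np.pi+.04)
E
```

```text
315 329 305 328 None
((495.4051513671875, 287.1100158691406), (23.26807975769043, 12.955241203308105), 2.512716293334961)
t 5.55 pos [0.4113 0.2845 0.3007] rot [-3.1415 -0.     -3.1037] F [ 0.31 -0.35 -0.1 ] w 0.0882
turn units -0.014 then shift units [-3.365 -0.03   7.587] | before turn [-3.366 -0.022  7.587]
```

```bash
python3 -m pendant '[[[-0.9,0,0.4,0],[-0.9,0,0.9,0],[-0.9,0,1,0],[-0.67,-0.03,1,0],[0,0,1,0],[0,0,1,0],[0,0,0.9,0],[0,0,0.5,0]]]' 1
python3 -m pendant '[[[0,0,0.5,0],[0,0,0.38,0],[0,0,0,0],[0,0,0,0]]]' 
python3 -c "
from h import *
plan([.4955,.2871,.111],np.pi+.04)"
```

```text
time_s: 6.35
tool_pos: [0.4943, 0.2869, 0.131]
tool_rot: [-3.141, -0.003, -3.103]
wrist_force: [-0.6, -0.1, -0.4]
gripper_width: 0.0879
grip_force: 0.0
time_s: 6.75
tool_pos: [0.4955, 0.2879, 0.1118]
tool_rot: [3.141, 0.001, -3.102]
wrist_force: [0.5, 0.6, 0.8]
gripper_width: 0.088
grip_force: 0.0
t 6.75 pos [0.4955 0.2879 0.1118] rot [ 3.1414e+00  8.0000e-04 -3.1023e+00] F [0.47 0.61 0.76] w 0.088
turn units -0.005 then shift units [ 0.002 -0.031  0.031] | before turn [ 0.002 -0.031  0.031]
```

```bash
python3 -m pendant '[[[0,0,0,0],[0,0,0,0],[0,0,0,0],[0,0,0,0],[0,0,0,0],[0,0,0,0],[0,0,0,0],[0,0,0,0]]]' 0 40
python3 -c "
from h import *
plan([.4955,.2871,.111],np.pi+.04)"
```

```text
time_s: 7.55
tool_pos: [0.4951, 0.2877, 0.1112]
tool_rot: [-3.142, -0.0, -3.102]
wrist_force: [0.1, -0.9, 1.0]
gripper_width: 0.0261
grip_force: 0.0
t 7.55 pos [0.4951 0.2877 0.1112] rot [-3.1415e+00 -1.0000e-04 -3.1024e+00] F [ 0.11 -0.93  1.02] w 0.0261
turn units -0.005 then shift units [-0.016 -0.024  0.007] | before turn [-0.016 -0.024  0.007]
```

```bash
python3 -m pendant '[[[0,0,0,0],[0,0,0,0],[0,0,0,0],[0,0,0,0],[0,0,0,0]]]'
python3 -m pendant '[[[0,0,-0.1,0],[0,0,-0.3,0],[0,0,-0.5,0],[0,0,-0.6,0],[0,0,-0.6,0],[0,0,-0.7,0],[0,0,-0.8,0],[0,0,-0.9,0]]]'
```

```text
time_s: 8.05
tool_pos: [0.4951, 0.2877, 0.1112]
tool_rot: [-3.142, -0.0, -3.102]
wrist_force: [0.1, 0.7, 0.3]
gripper_width: 0.016
grip_force: 40.0
time_s: 8.85
tool_pos: [0.495, 0.2877, 0.2257]
tool_rot: [3.141, 0.001, -3.102]
wrist_force: [0.2, -0.1, -1.9]
gripper_width: 0.0159
grip_force: 40.0
```

```bash
python3 -c "
from h import *
plan([.60,.05,.30],np.pi-.065)"
```

```text
t 8.85 pos [0.495  0.2877 0.2257] rot [ 3.1414e+00  6.0000e-04 -3.1024e+00] F [ 0.16 -0.09 -1.92] w 0.0159
turn units 0.695 then shift units [-4.808 -9.215 -2.974] | before turn [-3.825 -9.665 -2.973]
```

```bash
python3 -m pendant '[[[0,0,-0.7,0.35],[0,0,-0.7,0.35],[-0.6,-1,-0.7,0],[-0.6,-1,-0.5,0],[-0.6,-1,-0.45,0],[-0.6,-1,0,0],[-0.6,-1,0,0],[-0.6,-1,0,0]]]'
python3 -m pendant '[[[-0.6,-1,0,0],[-0.4,-1,0,0],[-0.2,-0.7,0,0],[0,-0.5,0,0],[0,0,0,0],[0,0,0,0],[0,0,0,0]]]'
python3 - <<'E'
from h import *
import json
c=eyes.get_calibration("wrist");json.dump({k:(np.array(v).tolist()) for k,v in c.items()},open("w3.json","w"))
im=cap("wrist","w3.png");cap("top","t3.png");cap("scene","s3.png")
a=cv2.imread("pics/w3.png");g=cv2.cvtColor(a,6)
b=cv2.resize(a[190:340,210:350],None,fx=4,fy=4,interpolation=2);cv2.imwrite("pics/w3c.png",b)
plan([.62,.0,.2],np.pi-.065)
E
```

```text
time_s: 9.65
tool_pos: [0.5755, 0.1311, 0.3018]
tool_rot: [3.141, 0.002, 3.076]
wrist_force: [0.5, -0.0, -0.9]
gripper_width: 0.0155
grip_force: 40.0
time_s: 10.35
tool_pos: [0.5994, 0.0514, 0.3002]
tool_rot: [3.141, 0.0, 3.077]
wrist_force: [0.3, 0.0, -1.7]
gripper_width: 0.0158
grip_force: 40.0
t 10.5 pos [0.5996 0.0513 0.3   ] rot [ 3.1415 -0.      3.077 ] F [-0.55  0.23 -1.81] w 0.016
turn units 0.003 then shift units [-0.949 -1.993  4.001] | before turn [-0.948 -1.994  4.001]
```

View pics/w3c.png

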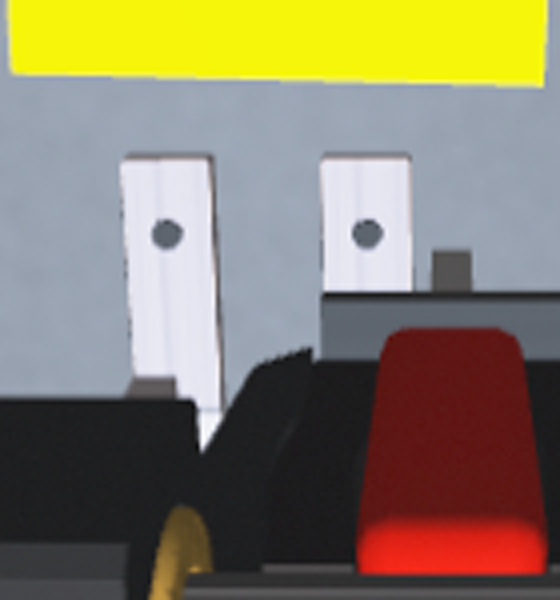

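The closed fingers hide the collar here, but both rail holes show at crop (167,234) and (367,234). They're in w1 too, so they can tie the w1 measurement to this still pose.

```bash
python3 - <<'E'
from h import *
import json
R={}
for n,xy in (("w1",[(300,243.4),(350.5,243.4)]),("w3",[(251.7,248.5),(301.7,248.5)])):
    c=json.load(open(n+".json"));g=cv2.cvtColor(cv2.imread(f"pics/{n}.png"),6).astype(float);o=[]
    for x,y in xy:
        X,Y=int(round(x))-7,int(round(y))-7;p=g[Y:Y+15,X:X+15];w=np.clip(170-p,0,None);yy,xx=np.mgrid[:15,:15]
        o.append((X+(w*xx).sum()/w.sum(),Y+(w*yy).sum()/w.sum()))
    R[n]=ray("",o,.068,c);print(n,np.round(o,1).tolist(),R[n].round(4).tolist())
c=json.load(open("w1.json"))
A,B=R["w1"][:,:2],R["w3"][:,:2]
da=A[1]-A[0];db=B[1]-B[0];th=np.arctan2(db[1],db[0])-np.arctan2(da[1],da[0]);r=np.array([[np.cos(th),-np.sin(th)],[np.sin(th),np.cos(th)]])
f=lambda p:(p-A.mean(0))@r.T+B.mean(0)
col=ray("",[[325.4,294.6]],.067,c)[0,:2]
print("rot",th,"collar",col,"->",f(col),"chan pts",f(np.array([[.62,.0033],[.70,-.0018]])))
# collar in top/scene
for n in("top","scene"):
    im=eyes.capture(n)
    print(n,[(np.round(d["location"],4).tolist(),round(d["confidence"],2)) for d in mark_of(n,"collar_mid")],[(np.round(d["location"],4).tolist(),round(d["confidence"],2)) for d in mark_of(n,"pick_toe")])
E
```

```text
w1 [[299.8, 242.9], [350.0, 243.3]] [[0.6305, -0.0239, 0.068], [0.6338, 0.0289, 0.068]]
w3 [[251.3, 248.0], [301.3, 247.8]] [[0.6319, -0.0262, 0.068], [0.6352, 0.0268, 0.068]]
rot 0.00018298079662049105 collar [ 6.91209268e-01 -9.33680222e-06] -> [ 0.69261591 -0.00219818] chan pts [[ 0.62140604  0.00109813]
 [ 0.70140697 -0.00398723]]
top [] [([0.7742, 0.235, 0.004], 0.93), ([0.3684, -0.5032, 0.0006], 0.26)]
scene [] [([0.3258, 0.2008, -0.0007], 0.74), ([0.7816, 0.2328, 0.0021], 0.61), ([0.6525, 0.0468, 0.2069], 0.5), ([0.6507, 0.0038, 0.0006], 0.21)]
```

Both views agree. The collar's hole is at (.6926, -.002) and channel yaw is -0.064. I'll descend with the toe in front of the guard, inside the open part of the channel.

```bash
python3 -c "
from h import *
plan([.600,.0042,.166],np.pi-.0645)"
```

```text
t 10.8 pos [0.5997 0.0505 0.2999] rot [-3.1416 -0.      3.076 ] F [ 0.   -0.4  -0.87] w 0.0156
turn units -0.007 then shift units [-0.13  -1.846  5.358] | before turn [-0.132 -1.846  5.358]
```

```bash
python3 -m pendant '[[[-0.13,-0.6,0.5,0],[0,-0.7,0.7,0],[0,-0.4,0.8,0],[0,-0.15,0.9,0],[0,0,0.9,0],[0,0,0.8,0],[0,0,0.5,0],[0,0,0.26,0]]]'
python3 -m pendant '[[[0,0,0,0],[0,0,0,0],[0,0,0,0]]]'
python3 - <<'E'
from h import *
plan([.6374,.0018,.1647],np.pi-.0645)
cap("scene","s4.png")
a=cv2.imread("pics/s4.png");cv2.imwrite("pics/s4c.png",cv2.resize(a[205:315,220:340],None,fx=5,fy=5,interpolation=2))
E
```

```text
time_s: 11.6
tool_pos: [0.5991, 0.0034, 0.164]
tool_rot: [3.141, -0.003, 3.075]
wrist_force: [-0.0, -0.4, -1.5]
gripper_width: 0.0159
grip_force: 40.0
time_s: 11.9
tool_pos: [0.6007, 0.0038, 0.1672]
tool_rot: [-3.141, 0.002, 3.076]
wrist_force: [0.5, -0.1, -1.1]
gripper_width: 0.0157
grip_force: 40.0
t 11.9 pos [0.6007 0.0038 0.1672] rot [-3.1413e+00  2.1000e-03  3.0760e+00] F [ 0.45 -0.11 -1.07] w 0.0157
turn units -0.007 then shift units [-1.47   0.014  0.1  ] | before turn [-1.47   0.015  0.103]
```

View pics/s4c.png

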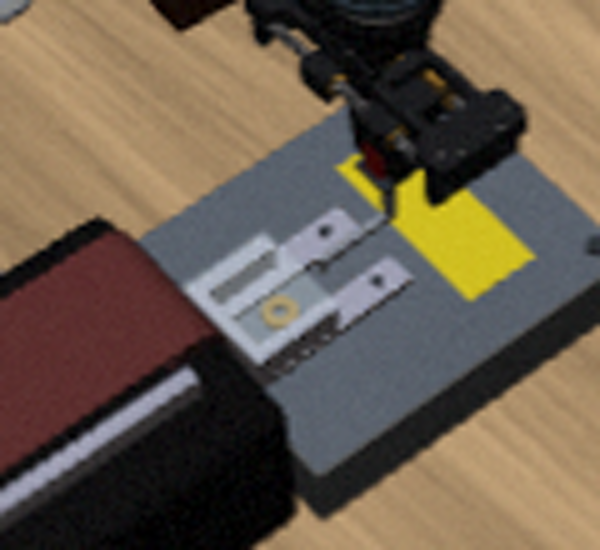

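The scene view shows the pick foot at (350,245) with the toe at (318,267) in the channel, clear of the rails, and the collar at (281,311). I'll go in slowly.

```bash
python3 -m pendant '[[[0,0,0.03,0],[-0.1,0,0,0],[-0.15,0,0,0],[-0.15,0,0,0],[-0.1,0,0,0],[0,0,0,0],[0,0,0,0]]]'
python3 -c "
from h import *
plan([.6374,.0018,.1647],np.pi-.0645)"
```

```text
time_s: 12.65
tool_pos: [0.6124, 0.0032, 0.1651]
tool_rot: [3.142, -0.0, 3.076]
wrist_force: [0.7, -1.1, -1.6]
gripper_width: 0.016
grip_force: 40.0
t 12.65 pos [0.6124 0.0032 0.1651] rot [ 3.1416e+00 -3.0000e-04  3.0758e+00] F [ 0.72 -1.08 -1.58] w 0.016
turn units -0.009 then shift units [-1.001  0.01   0.015] | before turn [-1.001  0.012  0.015]
```

```bash
python3 -m pendant '[[[-0.1,0,0,0],[-0.18,0,0.01,0],[-0.2,0,0,0],[-0.2,0,0,0],[-0.17,0,0,0],[-0.1,0,0,0],[-0.05,0,0,0],[0,0,0,0]]]'
python3 -m pendant '[[[0,0,0,0],[0,0,0,0]]]'
python3 - <<'E'
from h import *
plan([.6374,.0018,.1647],np.pi-.0645)
cap("scene","s5.png");cap("top","t5.png")
a=cv2.imread("pics/s5.png");cv2.imwrite("pics/s5c.png",cv2.resize(a[245:290,250:305],None,fx=12,fy=12,interpolation=2))
E
```

```text
time_s: 13.45
tool_pos: [0.6374, 0.0015, 0.1648]
tool_rot: [-3.142, -0.0, 3.076]
wrist_force: [-1.1, -0.1, -0.2]
gripper_width: 0.0157
grip_force: 40.0
time_s: 13.65
tool_pos: [0.6372, 0.0015, 0.1649]
tool_rot: [3.142, -0.0, 3.076]
wrist_force: [0.0, -0.5, -0.9]
gripper_width: 0.0159
grip_force: 40.0
t 13.65 pos [0.6372 0.0015 0.1649] rot [ 3.1416e+00 -2.0000e-04  3.0758e+00] F [ 0.   -0.45 -0.86] w 0.0159
turn units -0.008 then shift units [-0.008  0.011  0.01 ] | before turn [-0.008  0.011  0.01 ]
```

View pics/s5c.png

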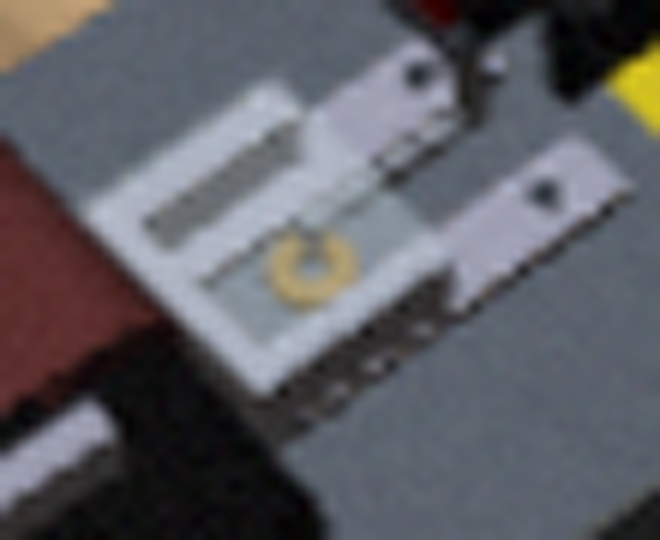

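The toe tip at crop (312,240) is right above the hole (313,268). I'll lower it gently and watch the force.

```bash
python3 -m pendant '[[[0,0,0.08,0],[0,0,0.08,0],[0,0,0.06,0],[0,0,0.03,0],[0,0,0,0],[0,0,0,0]]]'
python3 -c "
from h import *
plan([.6374,.0018,.1557],np.pi-.0645)"
```

```text
time_s: 14.35
tool_pos: [0.6374, 0.0015, 0.1587]
tool_rot: [-3.142, -0.0, 3.076]
wrist_force: [0.3, 0.3, -1.1]
gripper_width: 0.0158
grip_force: 40.0
t 14.35 pos [0.6374 0.0015 0.1587] rot [-3.1416e+00 -1.0000e-04  3.0758e+00] F [ 0.28  0.29 -1.09] w 0.0158
turn units -0.009 then shift units [-0.001  0.013  0.12 ] | before turn [-0.001  0.013  0.12 ]
```

```bash
python3 -m pendant '[[[0,0,0.06,0],[0,0,0.05,0],[0,0,0.02,0],[0,0,0,0],[0,0,0,0]]]'
python3 -c "
from h import *
plan([.6374,.0018,.1557],np.pi-.0645)"
```

```text
time_s: 14.85
tool_pos: [0.6373, 0.0015, 0.1554]
tool_rot: [3.142, -0.0, 3.076]
wrist_force: [-0.2, -0.1, -0.6]
gripper_width: 0.0157
grip_force: 40.0
t 14.85 pos [0.6373 0.0015 0.1554] rot [ 3.1416 -0.      3.0758] F [-0.17 -0.12 -0.57] w 0.0157
turn units -0.009 then shift units [-0.001  0.012 -0.011] | before turn [-0.001  0.012 -0.011]
```

```bash
python3 -m pendant '[[[0.04,0,0,0],[0.08,0,0,0],[0.12,0,0,0],[0.12,0,0,0],[0.12,0,0,0],[0.12,0,0,0],[0.12,0,0,0]]]'
python3 -m pendant '[[[0.12,0,0,0],[0.12,0,0,0],[0.12,0,0,0],[0.12,0,0,0]]]'
python3 -c "
from h import *
plan([.51,.0098,.1557],np.pi-.0645)"
```

```text
time_s: 15.55
tool_pos: [0.6191, 0.0027, 0.1555]
tool_rot: [-3.142, 0.0, 3.076]
wrist_force: [0.8, -0.6, -1.3]
gripper_width: 0.0157
grip_force: 40.0
time_s: 15.95
tool_pos: [0.6072, 0.0035, 0.1555]
tool_rot: [-3.142, 0.0, 3.076]
wrist_force: [0.4, 0.2, -1.3]
gripper_width: 0.0156
grip_force: 40.0
t 15.95 pos [0.6072 0.0035 0.1555] rot [-3.1416e+00  1.0000e-04  3.0758e+00] F [ 0.43  0.18 -1.27] w 0.0156
turn units -0.009 then shift units [ 3.896e+00  2.000e-03 -8.000e-03] | before turn [ 3.896e+00 -3.000e-03 -8.000e-03]
```

```bash
python3 -m pendant '[[[0.14,0,0,0],[0.14,0,0,0],[0.14,0,0,0],[0.14,0,0,0],[0.14,0,0,0],[0.14,0,0,0],[0.14,0,0,0],[0.14,0,0,0]]]'
python3 - <<'E'
from h import *
plan([.51,.0098,.1557],np.pi-.0645)
cap("scene","s6.png");cap("top","t6.png")
a=cv2.imread("pics/s6.png");cv2.imwrite("pics/s6c.png",cv2.resize(a[225:295,250:340],None,fx=8,fy=8,interpolation=2))
E
```

```text
time_s: 16.75
tool_pos: [0.5792, 0.0053, 0.1555]
tool_rot: [3.142, 0.0, 3.076]
wrist_force: [-0.2, -0.8, -0.9]
gripper_width: 0.0159
grip_force: 40.0
t 16.75 pos [0.5792 0.0053 0.1555] rot [3.1416 0.     3.0758] F [-0.19 -0.81 -0.93] w 0.0159
turn units -0.009 then shift units [ 2.774e+00 -1.000e-03 -9.000e-03] | before turn [ 2.774 -0.004 -0.009]
```

View pics/s6c.png

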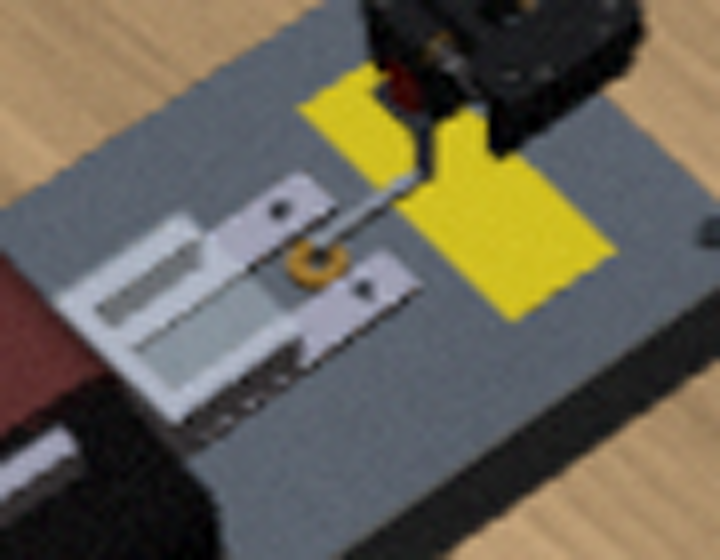

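The collar, at crop (318,262), follows the toe out of the guard between the rails. I'll carry on to the band, slowing at the end.

```bash
python3 -m pendant '[[[0.16,0,0,0],[0.16,0,0,0],[0.16,0,0,0],[0.16,0,0,0],[0.16,0,0,0],[0.16,0,0,0],[0.16,0,0,0],[0.16,0,0,0]]]'
python3 -m pendant '[[[0.16,0,0,0],[0.16,0,0,0],[0.16,0,0,0],[0.16,0,0,0],[0.16,0,0,0],[0.16,0,0,0],[0.16,0,0,0],[0.12,0,0,0]]]'
python3 -m pendant '[[[0.1,0,0,0],[0.06,0,0,0],[0.04,0,0,0],[0.02,0,0,0],[0,0,0,0]]]'
python3 - <<'E'
from h import *
plan([.51,.0098,.1557],np.pi-.0645)
for n in("scene","wrist"):
    cap(n)
    print([(np.round(d["location"],4).tolist(),round(d["confidence"],2)) for d in mark_of(n,"collar_mid")])
E
```

```text
time_s: 17.65
tool_pos: [0.5472, 0.0075, 0.1555]
tool_rot: [3.142, 0.0, 3.076]
wrist_force: [0.7, -0.3, -1.6]
gripper_width: 0.0156
grip_force: 40.0
time_s: 18.45
tool_pos: [0.5162, 0.0095, 0.1555]
tool_rot: [3.142, -0.0, 3.076]
wrist_force: [-0.1, -1.2, -1.2]
gripper_width: 0.0157
grip_force: 40.0
time_s: 18.95
tool_pos: [0.5111, 0.0098, 0.1554]
tool_rot: [-3.142, -0.0, 3.076]
wrist_force: [-0.6, 0.2, -1.3]
gripper_width: 0.0157
grip_force: 40.0
t 18.95 pos [0.5111 0.0098 0.1554] rot [-3.1416e+00 -1.0000e-04  3.0758e+00] F [-0.62  0.25 -1.32] w 0.0157
turn units -0.008 then shift units [ 0.044 -0.003 -0.01 ] | before turn [ 0.044 -0.003 -0.01 ]
[([0.5669, 0.0073, 0.0649], 0.41)]
[]
```

The collar sits near the band's centre. I'll ease the toe off the hole wall by 1.5 mm and lift straight up.

```bash
python3 -m pendant '[[[-0.06,0,0,0],[0,0,0,0],[0,0,-0.1,0],[0,0,-0.2,0],[0,0,-0.3,0],[0,0,-0.5,0],[0,0,-0.8,0],[0,0,-0.8,0]]]'
python3 -m pendant '[[[0,0,-0.5,0],[0,0,0,0]]]'
python3 - <<'E'
from h import *
plan([.4951,.2877,.226],-3.1023)
cap("scene","s7.png");cap("wrist","w7.png")
a=cv2.imread("pics/s7.png");a=cv2.resize(a[210:300,250:350],None,fx=4,fy=4,interpolation=2)
b=cv2.imread("pics/w7.png");b=cv2.resize(b[80:340,170:470],(400,360))
cv2.imwrite("pics/f7.png",np.hstack([a[:360],b]))
E
```

```text
time_s: 19.95
tool_pos: [0.5126, 0.0097, 0.2246]
tool_rot: [-3.142, 0.0, 3.076]
wrist_force: [0.5, 0.7, -1.7]
gripper_width: 0.0156
grip_force: 40.0
time_s: 20.15
tool_pos: [0.514, 0.0095, 0.2382]
tool_rot: [-3.141, 0.005, 3.076]
wrist_force: [0.6, 0.1, -1.6]
gripper_width: 0.0158
grip_force: 40.0
t 20.15 pos [0.514  0.0095 0.2382] rot [-3.1408  0.0048  3.0759] F [ 0.6   0.14 -1.58] w 0.0158
turn units -0.7 then shift units [ 0.317 11.15   0.489] | before turn [ 1.486 11.056  0.473]
```

View pics/f7.png

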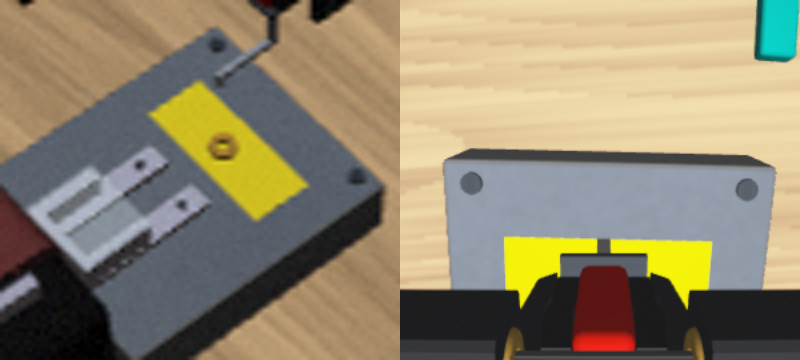

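The collar lies flat in the middle of the yellow band, left panel (222,147). Next I'll return the pick to the stand.

```bash
python3 -m pendant '[[[0,0,0,-0.35],[0,0,0,-0.35],[0.1,0.7,0,0],[0.1,1,0,0],[0.1,1,0,0],[0,1,0,0],[0,1,0,0],[0,1,0,0]]]'
python3 -m pendant '[[[0,1,0,0],[0,1,0,0],[0,1,0,0],[0,1,0,0],[0,0.9,0,0],[0,0.5,0,0],[0,0,0,0],[0,0,0,0]]]'
python3 -c "
from h import *
plan([.4951,.2877,.226],-3.1023)"
```

```text
time_s: 21.05
tool_pos: [0.4986, 0.1527, 0.234]
tool_rot: [-3.141, -0.002, -3.103]
wrist_force: [0.9, 0.4, -0.7]
gripper_width: 0.0157
grip_force: 40.0
time_s: 21.85
tool_pos: [0.494, 0.2861, 0.2347]
tool_rot: [-3.141, -0.001, -3.102]
wrist_force: [0.3, 0.2, -0.7]
gripper_width: 0.0158
grip_force: 40.0
t 21.85 pos [0.494  0.2861 0.2347] rot [-3.1407e+00 -1.2000e-03 -3.1021e+00] F [ 0.31  0.24 -0.74] w 0.0158
turn units 0.002 then shift units [-0.048  0.061  0.348] | before turn [-0.048  0.061  0.348]
```

```bash
python3 -m pendant '[[[-0.045,0.06,0.3,0],[0,0,0.6,0],[0,0,0.6,0],[0,0,0.3,0],[0,0,0,0],[0,0,0,0],[0,0,0,0]]]'
python3 -c "
from h import *
plan([.4951,.2877,.1115],-3.1023)"
```

```text
time_s: 22.55
tool_pos: [0.4957, 0.2884, 0.191]
tool_rot: [3.141, 0.001, -3.102]
wrist_force: [0.2, -0.6, -0.5]
gripper_width: 0.0155
grip_force: 40.0
t 22.55 pos [0.4957 0.2884 0.191 ] rot [ 3.1413e+00  1.0000e-03 -3.1024e+00] F [ 0.21 -0.56 -0.54] w 0.0155
turn units -0.001 then shift units [ 0.026 -0.027  3.181] | before turn [ 0.029 -0.028  3.181]
```

```bash
python3 -m pendant '[[[0.015,-0.02,0.2,0],[0,0,0.4,0],[0,0,0.5,0],[0,0,0.5,0],[0,0,0.5,0],[0,0,0.4,0],[0,0,0.25,0],[0,0,0.15,0]]]'
python3 -m pendant '[[[0,0,0.08,0],[0,0,0,0],[0,0,0,0]]]'
python3 -c "
from h import *
plan([.4951,.2877,.1112],-3.1023)"
```

```text
time_s: 23.35
tool_pos: [0.4947, 0.2876, 0.117]
tool_rot: [-3.141, -0.001, -3.102]
wrist_force: [-0.4, -0.4, -0.6]
gripper_width: 0.016
grip_force: 40.0
time_s: 23.65
tool_pos: [0.4953, 0.2879, 0.1164]
tool_rot: [3.141, 0.001, -3.102]
wrist_force: [0.3, 0.1, -2.7]
gripper_width: 0.0157
grip_force: 40.0
t 23.65 pos [0.4953 0.2879 0.1164] rot [ 3.1413e+00  8.0000e-04 -3.1023e+00] F [ 0.27  0.15 -2.72] w 0.0157
turn units -0.0 then shift units [ 0.008 -0.007  0.21 ] | before turn [ 0.008 -0.007  0.21 ]
```

```bash
python3 -m pendant '[[[0,0,0.1,0],[0,0,0.07,0],[0,0,0.03,0],[0,0,0,0],[0,0,0,0]]]'
python3 -c "
from h import *
plan([.4951,.2877,.1112],-3.1023)"
```

```text
time_s: 24.15
tool_pos: [0.495, 0.2878, 0.1112]
tool_rot: [-3.142, 0.0, -3.102]
wrist_force: [-2.1, -0.2, 1.7]
gripper_width: 0.0159
grip_force: 40.0
t 24.15 pos [0.495  0.2878 0.1112] rot [-3.1416  0.     -3.1023] F [-2.1  -0.22  1.74] w 0.0159
turn units -0.0 then shift units [-0.006 -0.003 -0.001] | before turn [-0.006 -0.003 -0.001]
```

Seated, with the stand now carrying its weight. I'll release and retreat straight up.

```bash
python3 -m pendant '[[[0,0,0,0],[0,0,0,0],[0,0,0,0],[0,0,0,0],[0,0,0,0],[0,0,0,0]]]' 0.8
python3 -m pendant '[[[0,0,-0.2,0],[0,0,-0.5,0],[0,0,-0.9,0],[0,0,-1,0],[0,0,-1,0],[0,0,-1,0],[0,0,-1,0],[0,0,-1,0]]]'
python3 -m pendant '[[[0.9,0,-0.5,0],[0.9,0,0,0],[0.9,0,0,0],[0.6,0,0,0],[0,0,0,0],[0,0,0,0],[0,0,0,0]]]'
python3 - <<'E'
from h import *
c=eyes.get_calibration("wrist")
cap("wrist","w9.png");print([(np.round(d["location"],4).tolist(),round(d["confidence"],2)) for d in mark_of("wrist","pick_grip")])
cap("scene","s9.png");print([(np.round(d["location"],4).tolist(),round(d["confidence"],2)) for n in("pick_grip","collar_mid") for d in mark_of("scene",n)])
a=cv2.imread("pics/s9.png");a=cv2.resize(a[210:330,250:420],None,fx=3,fy=3,interpolation=2)
b=cv2.imread("pics/w9.png");b=cv2.resize(b[180:340,250:400],None,fx=1.85,fy=2.25)
cv2.imwrite("pics/f9.png",np.hstack([a,b[:360]]))
plan([.4951,.2877,.1112],-3.1023)
E
```

```text
time_s: 24.75
tool_pos: [0.495, 0.2877, 0.111]
tool_rot: [3.142, 0.0, -3.102]
wrist_force: [-0.3, -0.7, 0.7]
gripper_width: 0.0615
grip_force: 0.0
time_s: 25.55
tool_pos: [0.495, 0.2877, 0.2784]
tool_rot: [3.141, 0.001, -3.102]
wrist_force: [0.6, 0.2, -0.3]
gripper_width: 0.0703
grip_force: 0.0
time_s: 26.25
tool_pos: [0.4134, 0.2845, 0.2887]
tool_rot: [3.141, 0.001, -3.103]
wrist_force: [-0.4, -0.1, 0.1]
gripper_width: 0.0705
grip_force: 0.0
[([0.4936, 0.2872, 0.1123], 0.82), ([0.4106, 0.1371, 0.0246], 0.82)]
[([0.7451, 0.3315, 0.0213], 0.66), ([0.4089, 0.1348, 0.0191], 0.49), ([0.4909, 0.2857, 0.1113], 0.47), ([0.5652, 0.0096, 0.0648], 0.61)]
t 26.5 pos [0.4129 0.2844 0.2882] rot [-3.1414e+00 -5.0000e-04 -3.1028e+00] F [-0.01 -0.04  0.38] w 0.0702
turn units -0.003 then shift units [-3.291e+00  3.000e-03  7.080e+00] | before turn [-3.295e+00  6.000e-03  7.078e+00]
```

View pics/f9.png

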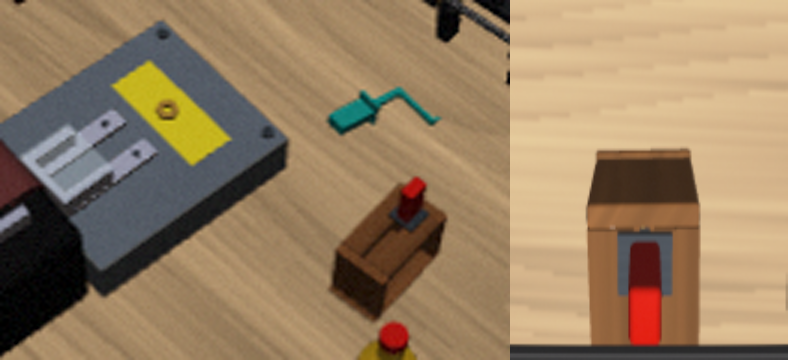

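The pick hangs upright in the stand at (410,205), and the collar lies flat on the band at (167,110).

```bash
python3 -c "
from plant import manip
print(manip.job_done())"
```

```text
the job is handed in; nothing more can be done
None
```

The collar lies flat near the middle of the yellow band, the pick hangs back in its stand as it was, and the job was handed in at about 26.5 s with no jamming felt during the drag.

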